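Slide the mounting plate out to its line and hold it down

ROBOT

A 6-joint arm with a two-finger parallel gripper is mounted at the origin on a cart in front of the work surface, level with it; the furniture and walls round the work are solid. World frame = base frame: x ahead of the robot, y to its left, z up, the work surface at z = 0. Lengths are in mm, angles in rad, forces in N, time in s.
With the tool pointing down it reaches from about 350 to 775 mm from the base axis. Payload 7.3 kg.
Tool frame: the origin (TCP) lies on the centre line of the jaws, within the pads' length; the fingertips stand 22 mm ahead of it and the grasp point (between the pads) lies 3 mm ahead of it; z points along the fingers, y is the direction in which the jaws open and shut (so a half turn about z gives the same grasp; the last joint's range is limited). The gripper opens to 92 mm and grips with 3 to 60 N. Pads are 19 mm wide; open, the fingers measure 130 mm over their backs; the gripper's body (75 mm by 190 mm) begins 47 mm behind the grasp point.
Start: joints at [1.124, 0.342, 1.524, -0, 1.275, -0.146], TCP at [155.534, 501.45, 248.741] pointing down, gripper open.
Joint ranges: [-2.53, 2.53], [-0.77, 2.02], [0.04, 2.7], [-1, 4.14], [0.28, 2.66], [-3.11, 3.11]. Speed limits (rad/s): [2.57, 2.57, 3.14, 3.14, 3.14, 3.14].

INTERFACE

Orientations are given as [roll, pitch, yaw] about the fixed x, y, z axes, in that order (R = Rz(yaw) Ry(pitch) Rx(roll)).
In Python, from plant import get_obs, capture, close_job gives the robot as it stands.
- The arm moves only by the tool carry_out, never from a script. Its arguments are lists of equal length, an entry for each row: "xyz": the shift along the tool's x, y, z scaled (see below), a list of three; "dr": the turn, a rotation vector about the tool's x, y, z scaled (see below), a list of three. A call has 1 to 8 rows; each row shifts and turns the commanded pose from where the row before left it, along the tool's axes as they then stand; what a row does not reach is not made up. The controller multiplies each number of a shift by 0.06 m and each number of a turn by 8 degrees. A row lasts 1/8 s, in which the tool goes at most 62.5 mm and 10.7 degrees, less where a joint would pass 70% of its speed; a pose out of reach is approached as far as the arm can. A call with a number of a shift or a turn outside -1 to 1 is refused whole. A call with a gripper value outside its range is refused whole. "gripper" is the gripper's target within -1 to 1 (fully open at 1, half-way at 0, shut at -1), set as the call begins (left out, the last holds). The fingers move at their own pace and stop on an object; the grip force is fixed at half the most. Time passes only in rows, so rows that do not move let the fingers close. It gives the time, the measured TCP pose, the force and the opening at its end, in the units of the state.
- get_obs(): the state, without advancing time (a new reading comes with each control period).
- capture(name): name is "side" or "top" or "wrist"; returns a dict with "image" (480x640x3 uint8, blue, green, red), "fx", "fy", "cx", "cy" (pixels), "pose" (4x4, takes a point from camera to world coordinates). Camera axes: x right, y up, looking along -z (the intrinsics and any distortion apply to the point x, -y, -z); pixel columns grow to the right and rows downward; lengths in mm; the calibration is good to about 2 mm. A picture is of the moment at which its call begins. There is no depth.
- close_job(): hands the job in, once; it reports no verdict.
The state is a dict: "time": time; "joint_positions": joint angles; "dq": joint speeds; "tau": joint torques, N m; "tool_pos": TCP position; "tcp_rot": TCP orientation; "contact_force": force on the tool from outside, world axes, zero at the start; "moment": the same for the moment, N m; "grip_width": finger opening in mm.
Only numpy, scipy, OpenCV 4.12 (cv2) and the standard library are available. Lean on these libraries where they do the work, as an engineer would, in place of code of your own. Each camera call takes 0.05 s, during which the arm holds its last target.

TASK

Lift the small black power brick off the aluminium plate and set it gently, flat on its base, on the bench top clear of the riser. Then slide the plate along the riser, drilled end first and never lifted off or tipped, until the line scribed across it lies right along the riser's end edge, with the plate square to the riser and its full width still on it. Out there it would tip by itself, so finish while still holding its grip, keeping the plate flat on the riser; leave the tape roll, screwdriver and cutters where they are.

Things in the scene. Friction and masses are not known exactly. Their poses are not given: they have to be found in the camera images.
- riser: Fixed bench riser: hardwood block with a dark steel top, 110 (x) x 180 (y) x 50 mm high. Origin: centre of its underside, on the bench. The plate is to slide out over its +y end (own axes).
- riser_edge (a point): Middle of the top edge at the riser's +y end (90 mm from the riser's centre, 50 mm above the bench); axes as the riser's.
- plate: Loose aluminium mounting plate lying flat on the riser, 70 (x) x 220 (y) x 8 mm, about 0.36 kg. Origin: centre of its underside. Its +y end has four 7 mm holes; its -y end (tail) carries a black upright grip on top. Its +y points out over the riser's +y end, within about 0.15 rad of the riser's +y. Its balance point is about 6 mm to the tail side of its origin.
- plate_mark (a point): Middle of the dark line scribed across the plate's top, 140 mm from the drilled end (30 mm to the tail side of the plate's centre); axes as the plate's.
- plate_grip (a point): Centre of the grip, a black block fixed on the plate: 16 (x) x 40 (y) x 32 mm high, 85 mm to the tail side of the plate's centre and standing from 8 to 40 mm above the plate's underside; axes as the plate's. Can be pinched from above across its 16 mm.
- brick: Loose small black power brick, a plain box 42 (x) x 74 (y) x 29 mm high, about 0.12 kg, lying on the middle of the plate with its long side roughly along it. Origin: centre of its underside.
- brick_mid (a point): Centre of the power brick, 14.5 mm above its underside; axes as the brick's. Grasp across its 42 mm.
- tape: Bystander: roll of amber tape lying flat, 61 mm across, 12 mm high. Origin: centre of its underside.
- driver: Bystander: small screwdriver lying on the bench, 146 mm long (own y), 12 mm thick. Origin: centre of its underside.
- cutters: Bystander: flush cutters lying flat, 130 mm long (own y), 37 mm wide, 10 mm high. Origin: centre of their underside.
- bench_psu: Obstacle: fixed black bench power supply standing behind and to the right of the work, a box about 205 (own x, its front with knobs to -x) x 84 (y) x 165 mm high. Origin: about the centre of its underside. The bench top between it and the robot, and the blue mat to its right (0.25 to 0.3 m to the robot's right, 0.4 m ahead), are free. The mat is 2 mm thick.
Not all that is in view belongs to the job. Of the things like the brick, leave any that is green; of the rest the larger one is meant.

How it is judged:
By the outcome, as a careful person would: the job done as asked, in the order asked, and still so for the second after the job is handed in, while the arm keeps its last pose, push and grip.
It also fails if it takes over 54 s, if anything falls off the work surface, if the arm or the gripper's body presses on something with over 40 N, if the wrist force passes 120 N, or if a joint passes its speed limit or range.

## Working session

There is one attempt and no reset: what is moved stays moved. The work goes in short steps, Python scripts to look and compute and a tool call to move; the robot and the scene stay as the last step left them, time stands still between calls to the robot, and variables do not carry over. Pictures are saved under pics/ and viewed, and the job is handed in when it is done.

Besides the shell and the picture viewer there is one more tool, called after "Emit:" in YAML: its name, and indented under it one key for each argument. carry_out: Moves the arm, as the interface text tells. Shifts and turns lie within -1 to 1; 1 stands for 0.06 m of shift or 8 degrees of turn. Its arguments: {"type":"object","properties":{"xyz":{"type":"array"},"dr":{"type":"array"},"gripper":{"type":"number"}},"required":["xyz","dr"]}

```bash
ls; mkdir -p pics
python3 - <<'E'
from plant import get_obs, capture
import cv2, json
import numpy as np
np.set_printoptions(precision=4,suppress=True)
print(get_obs())
for n in ["side","top","wrist"]:
    c=capture(n); cv2.imwrite(f"pics/{n}0.png",c["image"])
    print(n,{k:v for k,v in c.items() if k!="image"})
E
```

```text
pics
{'time': 0.0, 'joint_positions': array([ 1.124 ,  0.3427,  1.525 ,  0.    ,  1.2754, -0.146 ]), 'dq': array([-0.0003,  0.0003,  0.0009,  0.0005,  0.0021, -0.0006]), 'tau': array([ -0.0026, -43.1221, -24.4228,   0.0716,   0.0556,  -0.0002]), 'tool_pos': array([155.3497, 501.0898, 248.0289]), 'tcp_rot': array([-3.14  , -0.0002,  2.8408]), 'contact_force': array([-1.2339, -0.6702, -0.0092]), 'moment': array([-0.0067,  0.0252,  0.0316]), 'grip_width': 91.7683117560973}
side {'fx': 461.13046378786544, 'fy': 461.13046378786544, 'cx': 310.1064963978391, 'cy': 245.20652040355836, 'pose': array([[   0.9951,   -0.0612,    0.0781,  595.5403],
       [   0.0987,    0.5231,   -0.8465, -716.9856],
       [   0.011 ,    0.8501,    0.5266,  570.5224],
       [   0.    ,    0.    ,    0.    ,    1.    ]])}
top {'fx': 487.06479182748006, 'fy': 487.06479182748006, 'cx': 317.80589110209075, 'cy': 235.70565053876925, 'pose': array([[  -0.0135,    0.9888,   -0.1489,  362.368 ],
       [  -0.9999,   -0.0132,    0.0025,   57.9436],
       [   0.0005,    0.1489,    0.9888, 1095.2335],
       [   0.    ,    0.    ,    0.    ,    1.    ]])}
wrist {'fx': 388.07698727170117, 'fy': 388.07698727170117, 'cx': 322.55328445881617, 'cy': 242.75361080809225, 'pose': array([[  0.2976,  -0.9194,  -0.2572,  85.5334],
       [  0.9547,   0.2859,   0.0827, 523.7844],
       [ -0.0025,  -0.2701,   0.9628, 384.7148],
       [  0.    ,   0.    ,   0.    ,   1.    ]])}
```

View pics/top0.png

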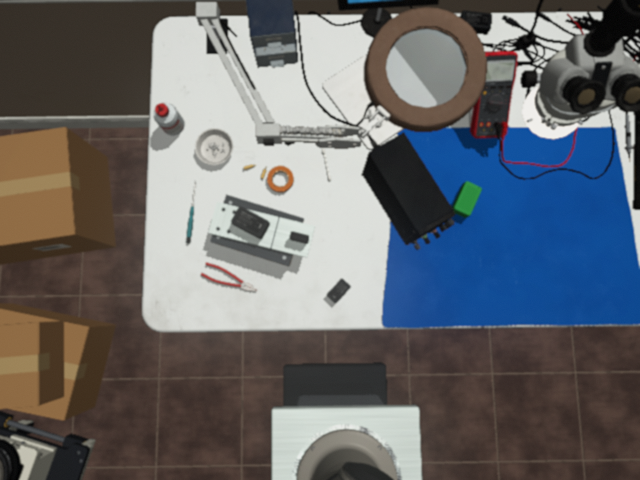

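View pics/side0.png

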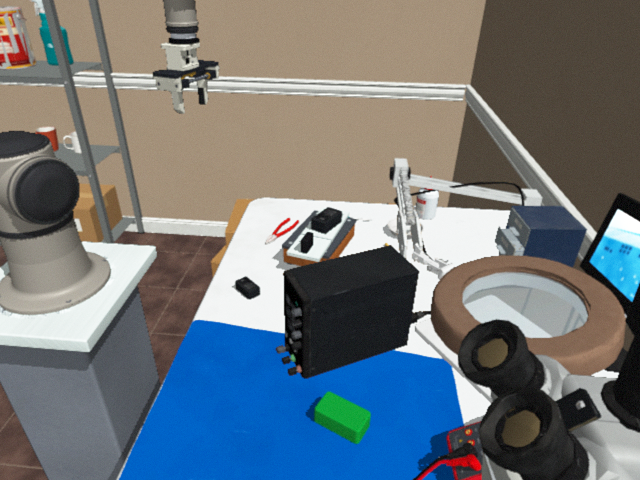

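View pics/wrist0.png

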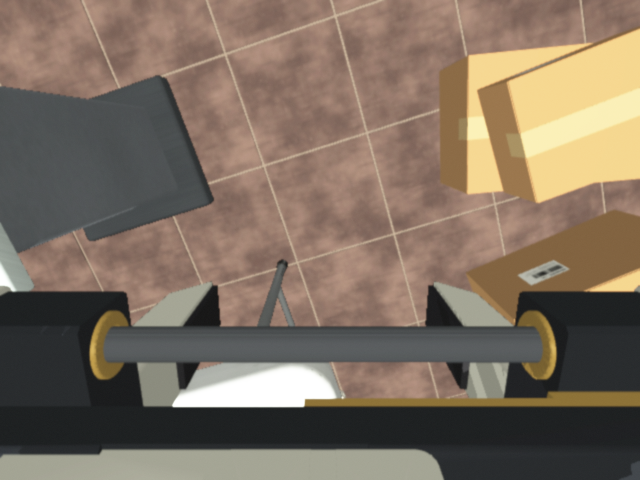

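```bash
cat > h.py <<'E'
import numpy as np, cv2
np.set_printoptions(precision=2,suppress=True)
def ray(c,u,v,z):
    P=c["pose"]; d=np.array([(u-c["cx"])/c["fx"],-(v-c["cy"])/c["fy"],-1.]); d=P[:3,:3]@d
    o=P[:3,3]; return o+d*(z-o[2])/d[2]
def proj(c,p):
    P=c["pose"]; q=P[:3,:3].T@(np.array(p,float)-P[:3,3]); return np.array([c["cx"]+c["fx"]*q[0]/-q[2], c["cy"]-c["fy"]*q[1]/-q[2]])
def crop(im,x0,y0,w,h,s,fn):
    o=cv2.resize(im[y0:y0+h,x0:x0+w],None,fx=s,fy=s,interpolation=cv2.INTER_CUBIC); cv2.imwrite(fn,o)
E
python3 - <<'E'
import cv2; from h import *
crop(cv2.imread("pics/top0.png"),180,150,180,160,4.4,"pics/topc0.png")
crop(cv2.imread("pics/side0.png"),220,190,160,120,5,"pics/sidec0.png")
E
```

```text
(no output)
```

View pics/topc0.png

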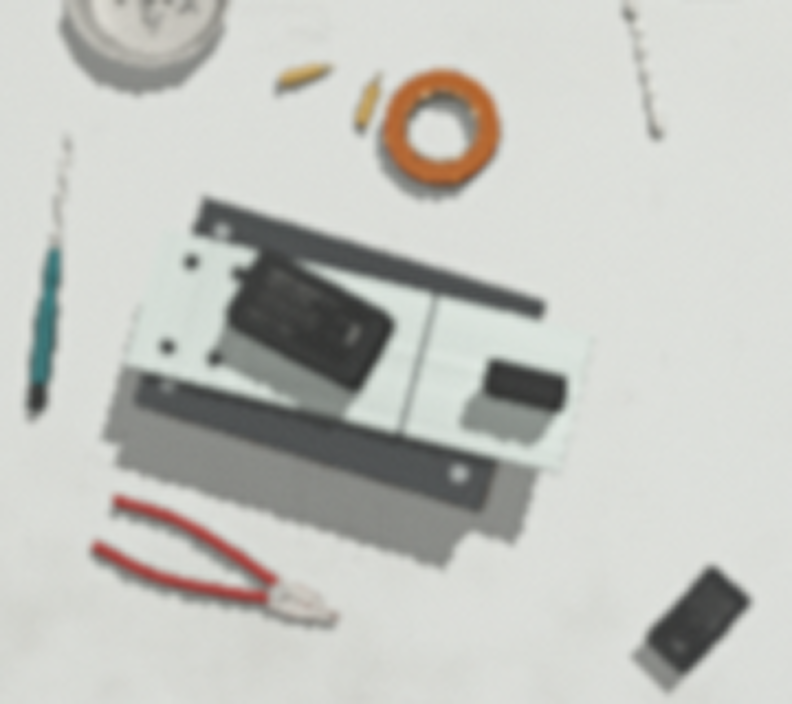

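View pics/sidec0.png

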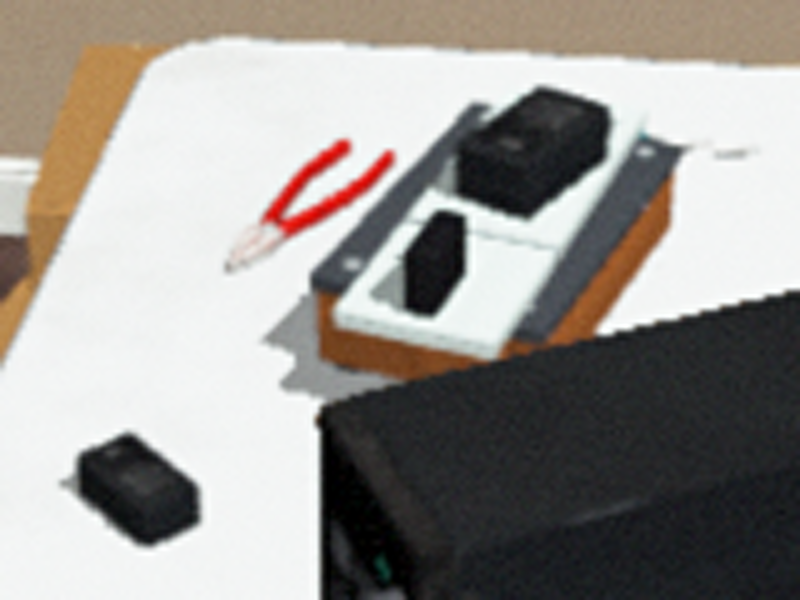

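Run:
```python
from plant import capture,get_obs
from h import *
c=capture("top"); 
def R(name,pts,z):
    q=np.array([ray(c,180+x/4.4,150+y/4.4,z)[:2] for x,y in pts]); print(name,q.tolist(), [round(float(np.linalg.norm(q[i]-q[i-1])),1) for i in range(len(q))], 'ctr',q.mean(0)); return q
R('riser FL FR NR NL',[(204,198),(546,302),(482,511),(137,400)],50)
R('plate FL FR NR NL',[(160,225),(592,338),(560,468),(126,362)],58)
R('line',[(437,293),(402,435)],58)
R('brick FL FR NR NL',[(268,250),(396,322),(358,390),(232,310)],87)
R('grip',[(488,358),(567,378),(560,410),(486,395)],90)
R('psu',[( (395-180)*4.4,(135-150)*4.4),((452-180)*4.4,(213-150)*4.4),((408-180)*4.4,(243-150)*4.4),((363-180)*4.4,(173-150)*4.4)],165)
R('decoy',[(712,566),(750,602),(686,674),(648,636)],25)
R('tape',[(442,127)],12); R('drv',[(55,250),(65,135),(35,415)],10); R('cut',[(120,500),(95,548),(335,618)],8)
R('mat',[((390-180)*4.4,(326-150)*4.4)],2); R('benchnear',[((390-180)*4.4,(329-150)*4.4),((150-180)*4.4,(329-150)*4.4)],0)
```

```text
riser FL FR NR NL [[612.935808917407, 255.02385115144534], [557.8463150479331, 84.71323024892209], [454.4474687223342, 116.94261600106961], [511.48204997368674, 286.5295738362407]] [106.2, 179.0, 108.3, 178.9] ctr [534.18 185.8 ]
plate FL FR NR NL [[597.6249395633408, 275.07922249746326], [538.0862843612979, 62.10030204977215], [474.18585077958124, 78.46033893603607], [529.2159287070947, 290.52815748730706]] [70.1, 221.1, 66.0, 219.1] ctr [534.78 176.54]
line [[561.5718147172779, 138.1262937257769], [491.380916642336, 155.30329163733686]] [72.3, 72.3] ctr [526.48 146.71]
brick FL FR NR NL [[578.0849347136694, 216.96129997922168], [542.1731841373938, 155.48695959290785], [509.5985167492871, 173.50794773397016], [549.0443997744142, 233.8712631713611]] [33.6, 71.2, 37.2, 72.1] ctr [544.73 194.96]
grip [[523.6931308969881, 111.48489259663367], [513.5855926885764, 74.06853511912841], [498.3168226264245, 77.5451234527083], [505.95545741021306, 112.52508698711281]] [17.8, 38.8, 15.7, 35.8] ctr [510.39  93.91]
psu [[703.4314147308239, -101.02611642782526], [543.6418911745943, -206.0410553221
[... 265 characters left out ...]
913], [393.4290372709546, 36.326134461481956]] [47.2, 25.9, 47.8, 26.5] ctr [401.28  10.84]
tape [[658.2380461356743, 138.93313603932765]] [0.0] ctr [658.24 138.93]
drv [[596.0282237349201, 339.1332761933502], [657.1095748857509, 335.4448609684434], [510.14883009395254, 347.20722353981785]] [86.3, 61.2, 147.4] ctr [587.76 340.6 ]
cut [[466.2213266801983, 303.3751746079488], [441.98765195157745, 315.548738949162], [405.0621047171246, 193.72199641683358]] [125.6, 27.1, 127.3] ctr [437.76 270.88]
mat [[323.2528589718684, -101.52341123099521]] [0.0] ctr [ 323.25 -101.52]
benchnear [[316.6600018365847, -101.58334700878316], [323.8065626546167, 428.774189463461]] [530.4, 530.4] ctr [320.23 163.6 ]
```

Candidates in the top view: the brick on the plate (249,222), the plate's grip (299,239), a smaller black brick on the bench (338,291) and a green brick (468,199). I choose the one on the plate: it is black, the larger one, and measures about 72 mm long. The close crop confirms it. Next I move above the riser for a close look.

```bash
cat >> h.py <<'E'
from scipy.spatial.transform import Rotation as Ro
def plan(p0,r0,p1,r1,n,dec=3):
    A=Ro.from_euler('xyz',r0); B=Ro.from_euler('xyz',r1); rv=(A.inv()*B).as_rotvec()
    xs=[];ds=[]
    for i in range(n):
        C=A*Ro.from_rotvec(rv*i/n)
        xs.append([round(float(v),dec) for v in C.inv().apply((np.array(p1)-p0)/n)/60])
        ds.append([round(float(v),dec) for v in np.degrees(rv/n)/8])
    return xs,ds
def show(p0,r0,p1,r1,n):
    xs,ds=plan(p0,r0,p1,r1,n)
    for i in range(0,n,8): print('"xyz":',xs[i:i+8],'"dr":',ds[i:i+8])
E
python3 - <<'E'
from h import *
show([155.5,501.4,248.7],[3.1416,0,2.8408],[505,100,250],[3.1416,0,np.radians(67)],16)
E
```

```text
"xyz": [[-0.472, -0.291, -0.001], [-0.499, -0.241, -0.001], [-0.522, -0.187, -0.001], [-0.538, -0.132, -0.001], [-0.549, -0.075, -0.001], [-0.554, -0.017, -0.001], [-0.553, 0.041, -0.001], [-0.546, 0.098, -0.001]] "dr": [[0.0, 0.0, 0.748], [0.0, 0.0, 0.748], [0.0, 0.0, 0.748], [0.0, 0.0, 0.748], [0.0, 0.0, 0.748], [0.0, 0.0, 0.748], [0.0, 0.0, 0.748], [0.0, 0.0, 0.748]]
"xyz": [[-0.532, 0.154, -0.001], [-0.513, 0.209, -0.001], [-0.489, 0.261, -0.001], [-0.459, 0.311, -0.001], [-0.424, 0.357, -0.001], [-0.384, 0.399, -0.001], [-0.341, 0.437, -0.001], [-0.293, 0.47, -0.001]] "dr": [[0.0, 0.0, 0.748], [0.0, 0.0, 0.748], [0.0, 0.0, 0.748], [0.0, 0.0, 0.748], [0.0, 0.0, 0.748], [0.0, 0.0, 0.748], [0.0, 0.0, 0.748], [0.0, 0.0, 0.748]]
```

Emit:
carry_out:
  xyz:
    - [-0.47, -0.29, 0]
    - [-0.5, -0.24, 0]
    - [-0.52, -0.19, 0]
    - [-0.54, -0.13, 0]
    - [-0.55, -0.08, 0]
    - [-0.55, -0.02, 0]
    - [-0.55, 0.04, 0]
    - [-0.55, 0.1, 0]
  dr:
    - [0, 0, 0.75]
    - [0, 0, 0.75]
    - [0, 0, 0.75]
    - [0, 0, 0.75]
    - [0, 0, 0.75]
    - [0, 0, 0.75]
    - [0, 0, 0.75]
    - [0, 0, 0.75]
  gripper: 1

```text
time: 1.2
tool_pos: [330.2, 299.6, 248.7]
tcp_rot: [-3.142, -0.0, 2.0]
contact_force: [0.1, 0.0, 0.5]
grip_width: 91.8
```

Emit:
carry_out:
  xyz:
    - [-0.53, 0.15, 0]
    - [-0.51, 0.21, 0]
    - [-0.49, 0.26, 0]
    - [-0.46, 0.31, 0]
    - [-0.42, 0.36, 0]
    - [-0.38, 0.4, 0]
    - [-0.34, 0.44, 0]
    - [-0.29, 0.47, 0]
  dr:
    - [0, 0, 0.75]
    - [0, 0, 0.75]
    - [0, 0, 0.75]
    - [0, 0, 0.75]
    - [0, 0, 0.75]
    - [0, 0, 0.75]
    - [0, 0, 0.75]
    - [0, 0, 0.75]

```text
time: 2.2
tool_pos: [504.4, 99.2, 248.6]
tcp_rot: [-3.141, 0.0, 1.162]
contact_force: [0.5, -0.3, 0.7]
grip_width: 91.8
```

Emit:
carry_out:
  xyz:
    - [0, 0, 0]
    - [0, 0, 0]
  dr:
    - [0, 0, 0]
    - [0, 0, 0]

```text
time: 2.45
tool_pos: [503.3, 100.3, 248.4]
tcp_rot: [-3.14, 0.0, 1.166]
contact_force: [-0.3, 0.4, -1.1]
grip_width: 91.8
```

Run:
```python
from plant import get_obs, capture
from h import *
import pickle
c=capture("wrist"); cv2.imwrite("pics/w1.png",c["image"]); pickle.dump(c,open("w1.pkl","wb"))
print(get_obs())
```

```text
{'time': 2.5, 'joint_positions': array([0.05, 0.32, 1.56, 0.  , 1.27, 0.45]), 'dq': array([ 0.01, -0.  , -0.  , -0.  , -0.  ,  0.  ]), 'tau': array([ -0.52, -41.61, -24.49,   0.06,  -0.02,  -0.  ]), 'tool_pos': array([503.26, 100.61, 248.58]), 'tcp_rot': array([-3.14, -0.  ,  1.17]), 'contact_force': array([ 0.38, -0.13, -0.43]), 'moment': array([-0.12,  0.07,  0.03]), 'grip_width': 91.99718962074469}
```

View pics/w1.png

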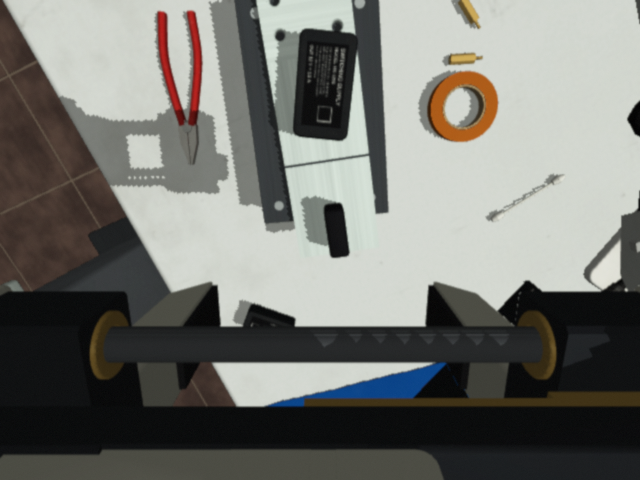

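Run:
```python
from h import *
crop(cv2.imread("pics/w1.png"),230,0,170,145,4.5,"pics/w1a.png")
crop(cv2.imread("pics/w1.png"),230,140,170,130,4.5,"pics/w1b.png")
```

```text
(no output)
```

View pics/w1a.png

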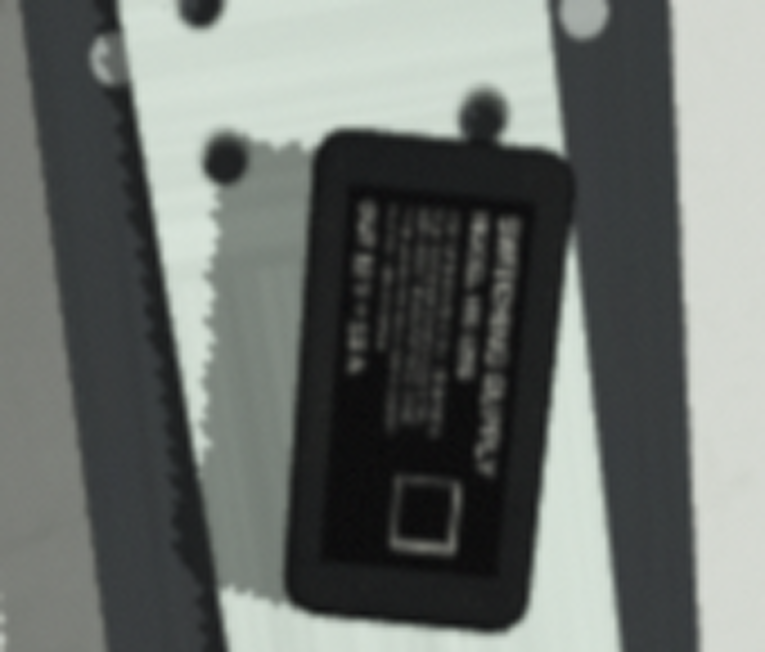

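View pics/w1b.png

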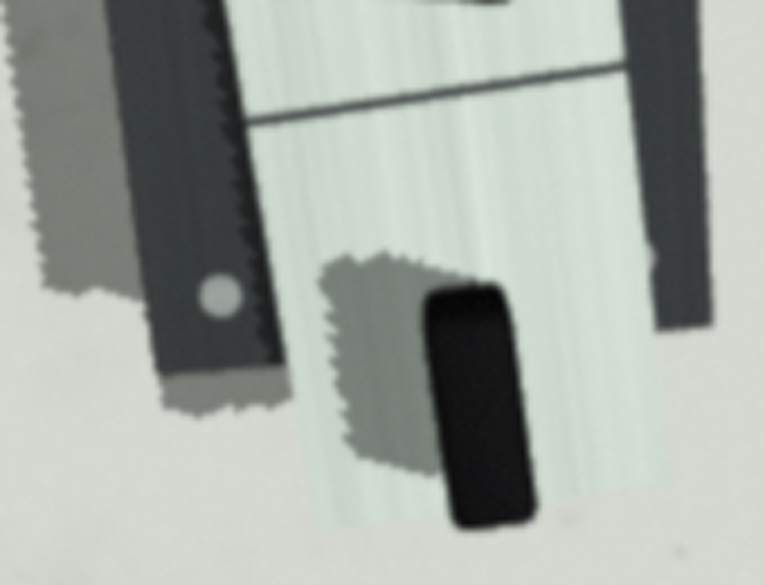

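Run:
```python
from h import *; import pickle
c=pickle.load(open("w1.pkl","rb")); s=4.5
a=lambda x,y,z: ray(c,230+(x+.5)/s-.5,(y+.5)/s-.5,z)[:2]
b=lambda x,y,z: ray(c,230+(x+.5)/s-.5,140+(y+.5)/s-.5,z)[:2]
ang=lambda p,q: np.degrees(np.arctan2(*(p-q)[::-1]))
k=[a(318,128,87),a(577,150,87),a(525,634,87),a(286,606,87)]
print('brick',np.array(k),'ctr',np.mean(k,0),[np.linalg.norm(k[i]-k[i-1]) for i in range(4)],'dir',ang(k[0],k[3]),ang(k[1],k[2]),'perp',ang(k[1],k[0])+90,ang(k[2],k[3])+90)
print('riser L',ang(a(22,0,50),b(159,375,50)),'R',ang(a(670,0,50),b(713,325,50)),'end',ang(b(713,325,50),b(159,375,50))+90,'corners',b(159,375,50),b(713,325,50),np.linalg.norm(b(159,375,50)-b(713,325,50)))
print('plate L',ang(a(118,0,58),a(228,652,58)),'R',ang(a(548,0,58),a(623,652,58)),'line',ang(b(625,67,58),b(247,122,58))+90,(b(625,67,58)+b(247,122,58))/2,np.linalg.norm(b(625,67,58)-b(247,122,58)))
g=[b(424,287,90),b(505,283,90),b(537,522,90),b(456,528,90)]
print('grip',np.mean(g,0),[np.linalg.norm(g[i]-g[i-1]) for i in range(4)],ang(g[0],g[3]),ang(g[1],g[2]))
```

```text
brick [[544.94 238.48]
 [580.3  219.95]
 [545.6  156.49]
 [511.21 176.13]] ctr [545.51 197.76] [np.float64(70.89122365209043), np.float64(39.91112863598968), np.float64(72.32319647153864), np.float64(39.60571004472133)] dir 61.58336137816675 61.33609006357204 perp 62.34551366551001 60.28066049637617
riser L 72.03044899855777 R 71.88507855760504 end 72.00989654276498 corners [454.45 118.21] [557.99  84.58] 108.86942070445703
plate L 74.94737886166095 R 75.28949446148542 line 74.85953473486673 [525.68 146.98] 70.07984671989989
grip [512.64  96.87] [np.float64(43.55802153705625), np.float64(13.830220759957001), np.float64(43.205647480797595), np.float64(14.38918012258204)] 74.27096159481722 75.04580255197327
```

Run:
```python
from h import *; r=np.radians
show([503.5,100.5,248.6],[3.1416,0,1.166],[545.5,197.5,140],[3.1416,0,r(61.4)],4)
show([545.5,197.5,140],[3.1416,0,r(61.4)],[545.5,197.5,85],[3.1416,0,r(61.4)],4)
```

```text
"xyz": [[0.44, 0.002, 0.452], [0.44, -0.009, 0.453], [0.44, -0.019, 0.453], [0.439, -0.029, 0.453]] "dr": [[0.0, 0.0, 0.169], [0.0, 0.0, 0.169], [0.0, 0.0, 0.169], [0.0, 0.0, 0.169]]
"xyz": [[-0.0, 0.0, 0.229], [-0.0, 0.0, 0.229], [-0.0, 0.0, 0.229], [-0.0, 0.0, 0.229]] "dr": [[0.0, 0.0, 0.0], [0.0, 0.0, 0.0], [0.0, 0.0, 0.0], [0.0, 0.0, 0.0]]
```

Emit:
carry_out:
  xyz:
    - [0.44, 0, 0.45]
    - [0.44, -0.01, 0.45]
    - [0.44, -0.02, 0.45]
    - [0.44, -0.03, 0.45]
    - [0, 0, 0]
    - [0, 0, 0]
  dr:
    - [0, 0, 0.17]
    - [0, 0, 0.17]
    - [0, 0, 0.17]
    - [0, 0, 0.17]
    - [0, 0, 0]
    - [0, 0, 0]

```text
time: 3.25
tool_pos: [545.4, 197.3, 141.5]
tcp_rot: [3.141, -0.0, 1.072]
contact_force: [0.0, -0.2, 0.6]
grip_width: 91.8
```

Run:
```python
from plant import get_obs, capture
from h import *
c=capture("wrist"); cv2.imwrite("pics/w2.png",c["image"])
print(get_obs()["tool_pos"],proj(c,[545.5,197.5,87]))
```

```text
[545.73 196.97 141.98] [324.04 278.05]
```

View pics/w2.png

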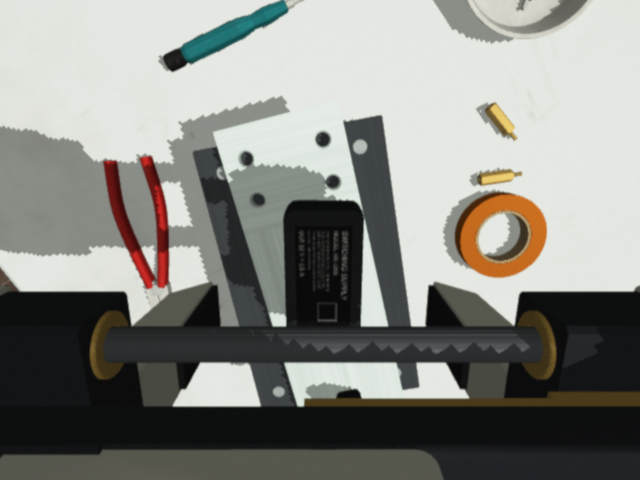

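Emit:
carry_out:
  xyz:
    - [0, 0, 0.25]
    - [0, 0, 0.25]
    - [0, 0, 0.25]
    - [0, 0, 0.19]
    - [0, 0, 0]
    - [0, 0, 0]
  dr:
    - [0, 0, 0]
    - [0, 0, 0]
    - [0, 0, 0]
    - [0, 0, 0]
    - [0, 0, 0]
    - [0, 0, 0]

```text
time: 4.05
tool_pos: [546.0, 197.2, 84.6]
tcp_rot: [3.141, -0.0, 1.07]
contact_force: [1.3, -0.4, 0.3]
grip_width: 92.0
```

Emit:
carry_out:
  xyz:
    - [0, 0, 0]
    - [0, 0, 0]
    - [0, 0, 0]
    - [0, 0, 0]
    - [0, 0, 0]
    - [0, 0, 0]
    - [0, 0, 0]
    - [0, 0, 0]
  dr:
    - [0, 0, 0]
    - [0, 0, 0]
    - [0, 0, 0]
    - [0, 0, 0]
    - [0, 0, 0]
    - [0, 0, 0]
    - [0, 0, 0]
    - [0, 0, 0]
  gripper: -1

```text
time: 5.05
tool_pos: [545.7, 197.1, 84.3]
tcp_rot: [-3.142, -0.0, 1.07]
contact_force: [0.6, -0.4, -0.5]
grip_width: 41.9
```

Emit:
carry_out:
  xyz:
    - [0, 0, -0.1]
    - [0, 0, -0.15]
    - [0, 0, -0.3]
    - [0, 0, -0.4]
    - [0, 0, -0.4]
    - [0, 0, -0.4]
    - [0, 0, 0]
    - [0, 0, 0]
  dr:
    - [0, 0, 0]
    - [0, 0, 0]
    - [0, 0, 0]
    - [0, 0, 0]
    - [0, 0, 0]
    - [0, 0, 0]
    - [0, 0, 0]
    - [0, 0, 0]

```text
time: 6.05
tool_pos: [545.2, 197.0, 188.6]
tcp_rot: [-3.141, 0.001, 1.07]
contact_force: [-0.4, 0.4, -1.5]
grip_width: 41.9
```

Run:
```python
from plant import get_obs, capture
from h import *
o=get_obs(); print(o)
c=capture("side"); crop(c["image"],180,120,240,180,3.3,"pics/s3.png")
for p in [(378,368,0),(320,300,0),(320,400,0),(350,425,0)]: print(proj(c,p))
c=capture("top"); crop(c["image"],130,140,240,200,3.3,"pics/t3.png")
p0=o["tool_pos"]
show(p0,[3.1416,0,1.07],[385,365,185],[3.1416,0,np.radians(90)],8)
```

```text
{'time': 6.05, 'joint_positions': array([0.21, 0.49, 1.46, 0.  , 1.19, 0.72]), 'dq': array([ 0.  ,  0.01,  0.01, -0.  , -0.  ,  0.  ]), 'tau': array([  0.02, -51.79, -24.64,   0.08,  -0.05,   0.  ]), 'tool_pos': array([545.23, 197.03, 188.62]), 'tcp_rot': array([-3.14,  0.  ,  1.07]), 'contact_force': array([-0.35,  0.42, -1.54]), 'moment': array([-0.12,  0.1 ,  0.01]), 'grip_width': 41.86242946703814}
[266.95 209.41]
[239.9  220.29]
[248.18 202.92]
[260.67 199.51]
"xyz": [[0.147, -0.461, 0.008], [0.175, -0.451, 0.008], [0.203, -0.439, 0.008], [0.23, -0.425, 0.008], [0.256, -0.41, 0.008], [0.281, -0.393, 0.008], [0.306, -0.375, 0.008], [0.328, -0.355, 0.008]] "dr": [[0.0, -0.0, -0.448], [0.0, -0.0, -0.448], [0.0, -0.0, -0.448], [0.0, -0.0, -0.448], [0.0, -0.0, -0.448], [0.0, -0.0, -0.448], [0.0, -0.0, -0.448], [0.0, -0.0, -0.448]]
```

View pics/s3.png

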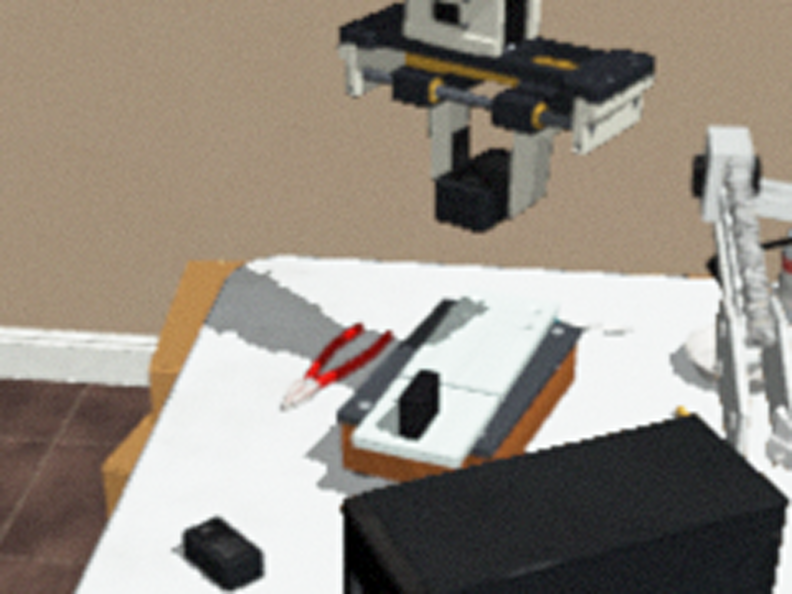

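View pics/t3.png

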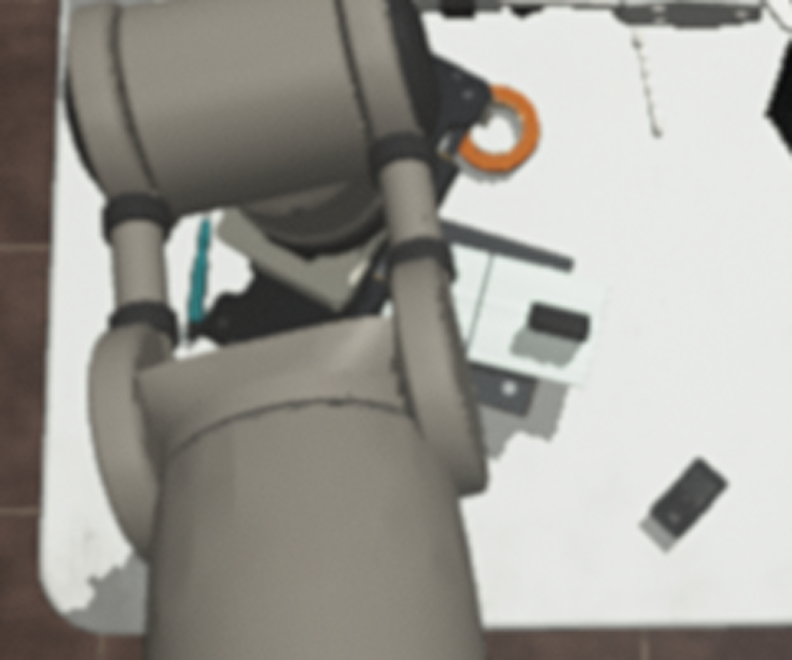

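Emit:
carry_out:
  xyz:
    - [0.15, -0.46, 0]
    - [0.18, -0.45, 0]
    - [0.2, -0.44, 0]
    - [0.23, -0.43, 0]
    - [0.26, -0.41, 0]
    - [0.28, -0.39, 0]
    - [0.31, -0.38, 0]
    - [0.33, -0.36, 0]
  dr:
    - [0, 0, -0.45]
    - [0, 0, -0.45]
    - [0, 0, -0.45]
    - [0, 0, -0.45]
    - [0, 0, -0.45]
    - [0, 0, -0.45]
    - [0, 0, -0.45]
    - [0, 0, -0.45]

```text
time: 7.15
tool_pos: [383.8, 366.2, 188.4]
tcp_rot: [-3.14, 0.001, 1.575]
contact_force: [0.0, 1.1, -1.7]
grip_width: 41.8
```

Emit:
carry_out:
  xyz:
    - [0, 0, 0.5]
    - [0, 0, 0.5]
    - [0, 0, 0.5]
    - [0, 0, 0.4]
    - [0, 0, 0.3]
    - [0, 0, 0.15]
    - [0, 0, 0]
    - [0, 0, 0]
  dr:
    - [0, 0, 0]
    - [0, 0, 0]
    - [0, 0, 0]
    - [0, 0, 0]
    - [0, 0, 0]
    - [0, 0, 0]
    - [0, 0, 0]
    - [0, 0, 0]

```text
time: 8.15
tool_pos: [385.2, 366.0, 48.9]
tcp_rot: [3.141, -0.001, 1.573]
contact_force: [-0.0, -1.3, -0.5]
grip_width: 41.8
```

Run:
```python
from plant import get_obs, capture
from h import *
o=get_obs(); print(o["tool_pos"],o["tcp_rot"],o["contact_force"])
c=capture("side"); crop(c["image"],180,120,240,180,3.3,"pics/s4.png")
c=capture("wrist"); cv2.imwrite("pics/w4.png",c["image"])
```

```text
[385.21 366.01  48.89] [ 3.14 -0.    1.57] [-0.02 -1.29 -0.52]
```

View pics/s4.png

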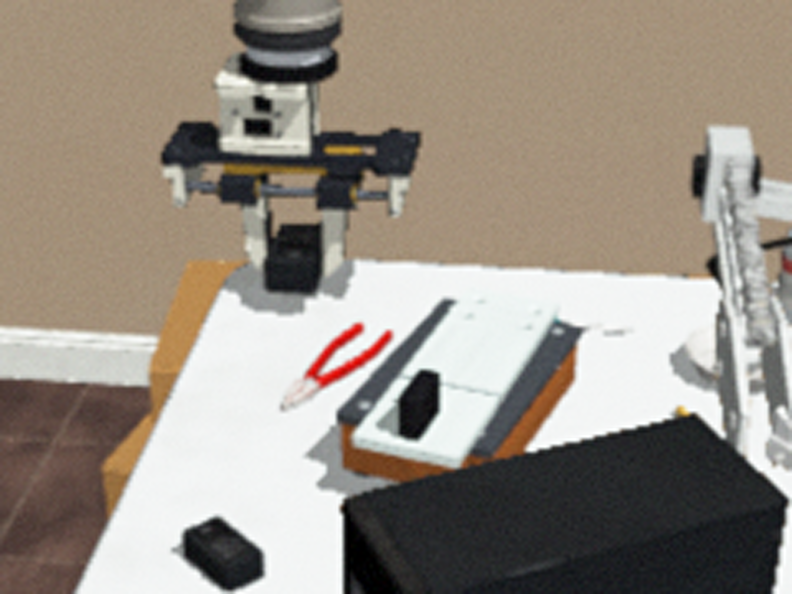

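View pics/w4.png

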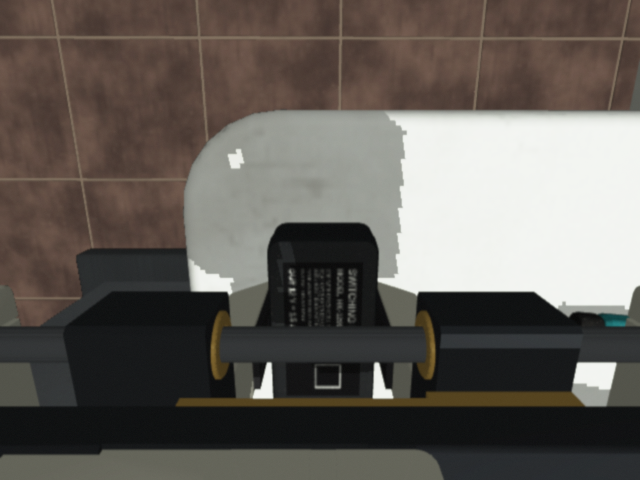

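The brick is over clear bench, about 35 mm inside the edge, with the cutters well away. I'm lowering it slowly.

Emit:
carry_out:
  xyz:
    - [0, 0, 0.1]
    - [0, 0, 0.1]
    - [0, 0, 0.06]
    - [0, 0, 0.04]
    - [0, 0, 0.02]
    - [0, 0, 0]
    - [0, 0, 0]
  dr:
    - [0, 0, 0]
    - [0, 0, 0]
    - [0, 0, 0]
    - [0, 0, 0]
    - [0, 0, 0]
    - [0, 0, 0]
    - [0, 0, 0]

```text
time: 9.12
tool_pos: [384.9, 365.8, 29.3]
tcp_rot: [3.141, -0.0, 1.573]
contact_force: [0.1, 1.2, -1.3]
grip_width: 41.7
```

Emit:
carry_out:
  xyz:
    - [0, 0, 0.015]
    - [0, 0, 0.015]
    - [0, 0, 0]
    - [0, 0, 0]
  dr:
    - [0, 0, 0]
    - [0, 0, 0]
    - [0, 0, 0]
    - [0, 0, 0]

```text
time: 9.62
tool_pos: [384.9, 365.8, 27.3]
tcp_rot: [3.142, -0.0, 1.573]
contact_force: [0.9, -0.5, -1.0]
grip_width: 41.7
```

Emit:
carry_out:
  xyz:
    - [0, 0, 0.01]
    - [0, 0, 0.01]
    - [0, 0, 0]
    - [0, 0, 0]
  dr:
    - [0, 0, 0]
    - [0, 0, 0]
    - [0, 0, 0]
    - [0, 0, 0]

```text
time: 10.12
tool_pos: [384.9, 365.8, 26.3]
tcp_rot: [3.141, -0.0, 1.573]
contact_force: [-0.5, -0.6, 2.3]
grip_width: 41.7
```

Emit:
carry_out:
  xyz:
    - [0, 0, 0]
    - [0, 0, 0]
    - [0, 0, 0]
    - [0, 0, 0]
  dr:
    - [0, 0, 0]
    - [0, 0, 0]
    - [0, 0, 0]
    - [0, 0, 0]
  gripper: 0.4

```text
time: 10.62
tool_pos: [384.9, 365.8, 26.1]
tcp_rot: [3.142, -0.0, 1.573]
contact_force: [-0.1, 0.8, -0.3]
grip_width: 64.4
```

Emit:
carry_out:
  xyz:
    - [0, 0, -0.2]
    - [0, 0, -0.4]
    - [0, 0, -0.5]
    - [0, 0, -0.6]
    - [0, 0, -0.7]
    - [0, 0, -0.7]
    - [0, 0, 0]
    - [0, 0, 0]
  dr:
    - [0, 0, 0]
    - [0, 0, 0]
    - [0, 0, 0]
    - [0, 0, 0]
    - [0, 0, 0]
    - [0, 0, 0]
    - [0, 0, 0]
    - [0, 0, 0]

```text
time: 11.62
tool_pos: [384.5, 365.5, 212.2]
tcp_rot: [3.142, 0.0, 1.573]
contact_force: [-0.6, -0.6, -1.1]
grip_width: 64.3
```

Run:
```python
from plant import get_obs, capture
from h import *
o=get_obs(); print(o["tool_pos"],o["tcp_rot"],o["contact_force"],o["grip_width"])
c=capture("side"); crop(c["image"],180,120,240,180,3.3,"pics/s5.png")
show(o["tool_pos"],[3.1416,0,1.573],[512,95,215],[3.1416,0,np.radians(75)],8)
```

```text
[384.54 365.49 212.21] [3.14 0.   1.57] [-0.6  -0.58 -1.08] 64.30416043627964
"xyz": [[-0.564, 0.264, -0.006], [-0.555, 0.283, -0.006], [-0.545, 0.301, -0.006], [-0.535, 0.319, -0.006], [-0.524, 0.336, -0.006], [-0.513, 0.353, -0.006], [-0.501, 0.37, -0.006], [-0.489, 0.386, -0.006]] "dr": [[-0.0, 0.0, 0.236], [-0.0, 0.0, 0.236], [-0.0, 0.0, 0.236], [-0.0, 0.0, 0.236], [-0.0, 0.0, 0.236], [-0.0, 0.0, 0.236], [-0.0, 0.0, 0.236], [-0.0, 0.0, 0.236]]
```

View pics/s5.png

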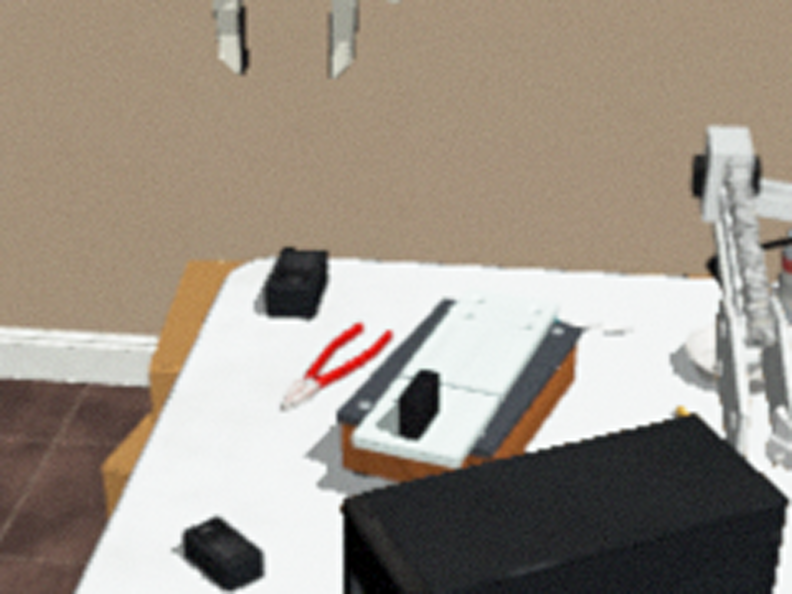

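The brick is flat on the bench, left of the cutters. Now to the grip.

Emit:
carry_out:
  xyz:
    - [-0.56, 0.26, 0]
    - [-0.56, 0.28, 0]
    - [-0.55, 0.3, 0]
    - [-0.54, 0.32, 0]
    - [-0.52, 0.34, 0]
    - [-0.51, 0.35, 0]
    - [-0.5, 0.37, 0]
    - [-0.49, 0.39, 0]
  dr:
    - [0, 0, 0.236]
    - [0, 0, 0.236]
    - [0, 0, 0.236]
    - [0, 0, 0.236]
    - [0, 0, 0.236]
    - [0, 0, 0.236]
    - [0, 0, 0.236]
    - [0, 0, 0.236]

```text
time: 12.68
tool_pos: [511.9, 93.9, 210.8]
tcp_rot: [-3.139, 0.001, 1.308]
contact_force: [0.9, 0.1, -0.7]
grip_width: 64.4
```

Emit:
carry_out:
  xyz:
    - [0, 0, 0]
    - [0, 0, 0]
  dr:
    - [0, 0, 0]
    - [0, 0, 0]

```text
time: 12.92
tool_pos: [511.5, 95.4, 211.2]
tcp_rot: [-3.139, 0.0, 1.309]
contact_force: [-0.0, 0.4, -0.6]
grip_width: 64.4
```

Run:
```python
from plant import get_obs, capture
from h import *
import pickle
c=capture("wrist"); cv2.imwrite("pics/w6.png",c["image"]); pickle.dump(c,open("w6.pkl","wb"))
o=get_obs(); print(o["tool_pos"],o["tcp_rot"],o["contact_force"],o["grip_width"])
```

```text
[511.46  95.75 211.43] [-3.14  0.    1.31] [-0.11 -0.35  0.25] 64.36302244129801
```

View pics/w6.png

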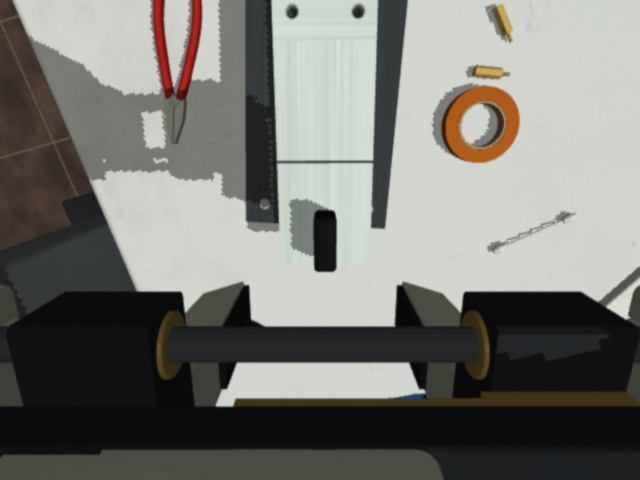

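Run:
```python
from h import *
crop(cv2.imread("pics/w6.png"),235,140,165,140,4.6,"pics/w6b.png")
```

```text
(no output)
```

View pics/w6b.png

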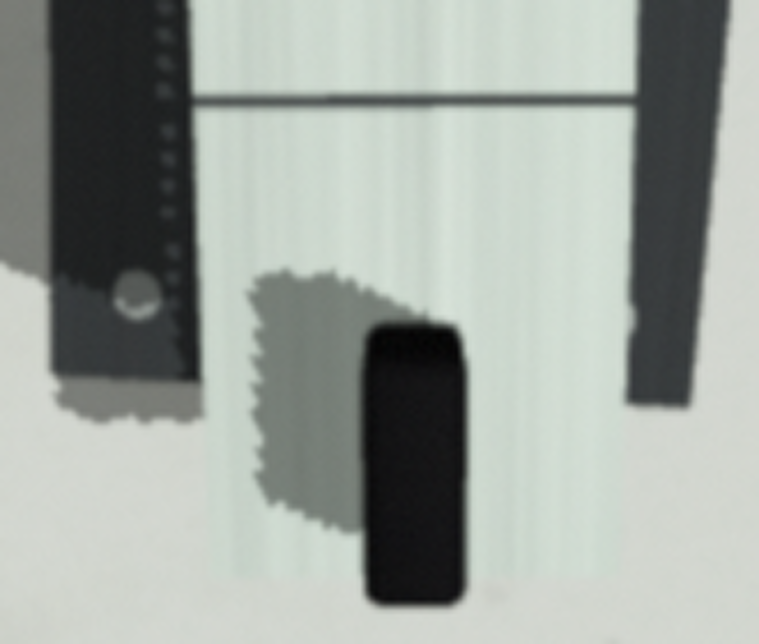

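Run:
```python
from h import *; import pickle
c=pickle.load(open("w6.pkl","rb")); s=4.6
b=lambda x,y,z: ray(c,235+(x+.5)/s-.5,140+(y+.5)/s-.5,z)[:2]
ang=lambda p,q: np.degrees(np.arctan2(*(p-q)[::-1]))
L=[b(192,102,58),b(635,99,58)]; print('line',np.mean(L,0),np.linalg.norm(L[0]-L[1]),ang(L[1],L[0])+90)
g=[b(365,360,90),b(463,360,90),b(466,604,90),b(366,604,90)]; print(np.array(g),np.mean(g,0),[np.linalg.norm(g[i]-g[i-1]) for i in range(4)])
R=[b(51,378,50),b(691,406,50)]; print('riser',R,np.linalg.norm(R[0]-R[1]),ang(R[1],R[0])+90)
m=np.mean(L,0); print('grip from line',m-55*np.array([np.cos(np.radians(75)),np.sin(np.radians(75))]))
m2=np.mean(R,0)
u=np.array([np.cos(np.radians(72)),np.sin(np.radians(72))]); print('mark->edge', 180-(m-m2)@u, 'lat',np.cross(u,m-m2))
```

```text
line [525.68 147.11] 70.53841016940162 75.33013635814078
[[509.6  114.87]
 [523.55 111.13]
 [514.41  74.09]
 [499.61  78.05]] [511.79  94.53] [np.float64(38.149406147770684), np.float64(14.440899082634404), np.float64(38.15101546759222), np.float64(15.3167135697322)]
riser [array([453.76, 117.72]), array([558.22,  84.6 ])] 109.58655592133165 72.4049830016752
grip from line [511.44  93.98]
mark->edge 130.21476273710476 lat -4.528557969535141<stdin>:10: DeprecationWarning: Arrays of 2-dimensional vectors are deprecated. Use arrays of 3-dimensional vectors instead. (deprecated in NumPy 2.0)
```

Emit:
carry_out:
  xyz:
    - [-0.02, 0, 0.4]
    - [0, 0, 0.4]
    - [0, 0, 0.4]
    - [0, 0, 0.4]
    - [0, 0, 0.3]
    - [0, 0, 0.1]
    - [0, 0, 0]
    - [0, 0, 0]
  dr:
    - [0, 0, 0]
    - [0, 0, 0]
    - [0, 0, 0]
    - [0, 0, 0]
    - [0, 0, 0]
    - [0, 0, 0]
    - [0, 0, 0]
    - [0, 0, 0]

```text
time: 13.98
tool_pos: [512.3, 94.2, 92.9]
tcp_rot: [3.14, -0.001, 1.31]
contact_force: [-1.3, -0.4, -0.3]
grip_width: 64.4
```

Run:
```python
from plant import get_obs, capture
from h import *
c=capture("wrist"); cv2.imwrite("pics/w7.png",c["image"])
c=capture("side"); crop(c["image"],220,150,160,120,5,"pics/s7.png")
o=get_obs(); print(o["tool_pos"],o["tcp_rot"],o["contact_force"],o["grip_width"])
```

```text
[512.28  94.03  92.85] [ 3.14 -0.    1.31] [-0.79 -0.24  0.16] 64.4253725975008
```

View pics/w7.png

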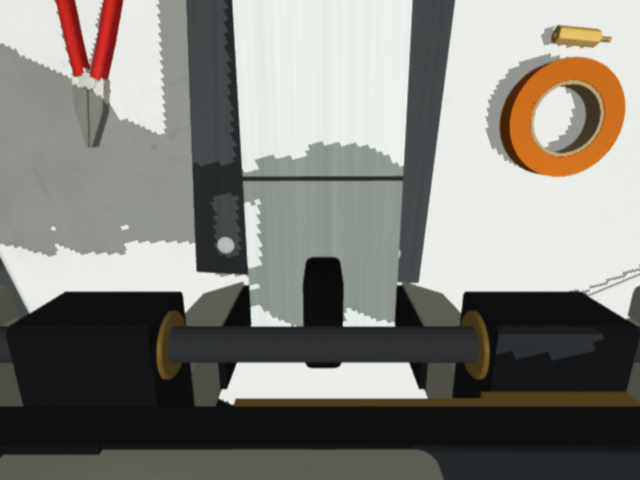

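View pics/s7.png

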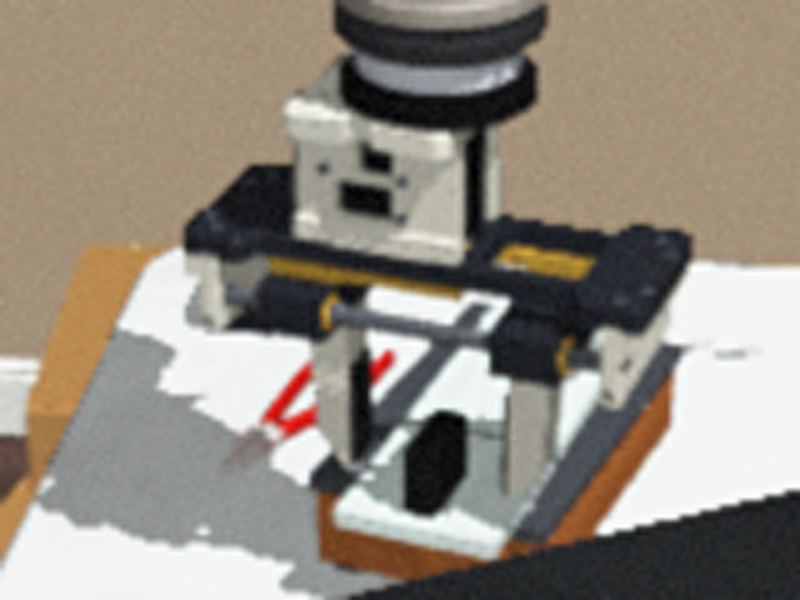

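Centred on the grip (columns 304–342, jaw centre about 322). I'm lowering 8 mm more and closing.

Emit:
carry_out:
  xyz:
    - [0, 0, 0.08]
    - [0, 0, 0.06]
    - [0, 0, 0]
    - [0, 0, 0]
  dr:
    - [0, 0, 0]
    - [0, 0, 0]
    - [0, 0, 0]
    - [0, 0, 0]

```text
time: 14.58
tool_pos: [511.9, 93.9, 83.7]
tcp_rot: [-3.141, -0.0, 1.309]
contact_force: [0.2, -0.1, 0.1]
grip_width: 64.5
```

Emit:
carry_out:
  xyz:
    - [0, 0, 0]
    - [0, 0, 0]
    - [0, 0, 0]
    - [0, 0, 0]
    - [0, 0, 0]
    - [0, 0, 0]
    - [0, 0, 0]
    - [0, 0, 0]
  dr:
    - [0, 0, 0]
    - [0, 0, 0]
    - [0, 0, 0]
    - [0, 0, 0]
    - [0, 0, 0]
    - [0, 0, 0]
    - [0, 0, 0]
    - [0, 0, 0]
  gripper: -1

```text
time: 15.58
tool_pos: [511.9, 93.9, 83.7]
tcp_rot: [3.141, -0.0, 1.309]
contact_force: [0.3, -0.9, -0.4]
grip_width: 15.9
```

Run:
```python
from plant import get_obs, capture
from h import *
o=get_obs(); print(o["tool_pos"],o["tcp_rot"],o["contact_force"],o["moment"],o["grip_width"])
u=np.array([np.cos(np.radians(72)),np.sin(np.radians(72))])
m2=np.array([506,101.2]); 
p=o["tool_pos"]; 
# tool offset along the plate from grip centre kept
g=np.array([511.6,94.3]); d=p[:2]-g
t=m2+125*u+d; print(d,t)
show(p,[3.1416,0,o["tcp_rot"][2]],[t[0],t[1],p[2]],[3.1416,0,np.radians(72.1)],16)
```

```text
[511.93  93.89  83.73] [ 3.14 -0.    1.31] [ 0.25 -0.9  -0.38] [-0.1   0.07 -0.04] 15.908682109238404
[ 0.33 -0.41] [544.96 219.67]
"xyz": [[0.135, -0.001, 0.0], [0.135, -0.001, 0.0], [0.135, -0.001, 0.0], [0.135, -0.002, 0.0], [0.135, -0.002, 0.0], [0.135, -0.003, 0.0], [0.135, -0.003, 0.0], [0.135, -0.004, 0.0]] "dr": [[0.0, 0.0, 0.023], [0.0, 0.0, 0.023], [0.0, 0.0, 0.023], [0.0, 0.0, 0.023], [0.0, 0.0, 0.023], [0.0, 0.0, 0.023], [0.0, 0.0, 0.023], [0.0, 0.0, 0.023]]
"xyz": [[0.135, -0.004, 0.0], [0.135, -0.005, 0.0], [0.135, -0.005, 0.0], [0.135, -0.005, 0.0], [0.135, -0.006, 0.0], [0.135, -0.006, 0.0], [0.135, -0.007, 0.0], [0.135, -0.007, 0.0]] "dr": [[0.0, 0.0, 0.023], [0.0, 0.0, 0.023], [0.0, 0.0, 0.023], [0.0, 0.0, 0.023], [0.0, 0.0, 0.023], [0.0, 0.0, 0.023], [0.0, 0.0, 0.023], [0.0, 0.0, 0.023]]
```

Emit:
carry_out:
  xyz:
    - [0, 0, 0.01]
    - [0, 0, 0]
    - [0, 0, 0]
  dr:
    - [0, 0, 0]
    - [0, 0, 0]
    - [0, 0, 0]

```text
time: 15.95
tool_pos: [511.9, 93.9, 83.7]
tcp_rot: [3.141, -0.0, 1.309]
contact_force: [-1.4, -1.0, 5.5]
grip_width: 15.6
```

Emit:
carry_out:
  xyz:
    - [0.06, 0, 0]
    - [0.1, 0, 0]
    - [0.13, 0, 0]
    - [0.13, 0, 0]
    - [0.13, 0, 0]
    - [0, 0, 0]
  dr:
    - [0, 0, 0.02]
    - [0, 0, 0.02]
    - [0, 0, 0.02]
    - [0, 0, 0.02]
    - [0, 0, 0.02]
    - [0, 0, 0]

```text
time: 16.7
tool_pos: [521.1, 126.0, 83.7]
tcp_rot: [3.14, -0.001, 1.296]
contact_force: [-0.1, -0.5, 4.5]
grip_width: 15.6
```

Run:
```python
from plant import get_obs, capture
from h import *
c=capture("wrist"); cv2.imwrite("pics/w8.png",c["image"])
c=capture("side"); crop(c["image"],220,150,160,120,5,"pics/s8.png")
o=get_obs(); print(o["tool_pos"],o["tcp_rot"],o["contact_force"],o["moment"],o["grip_width"])
```

```text
[521.07 125.96  83.73] [ 3.14 -0.    1.3 ] [-0.22  0.71  4.69] [ 0.02  0.24 -0.01] 15.524332197771594
```

View pics/w8.png

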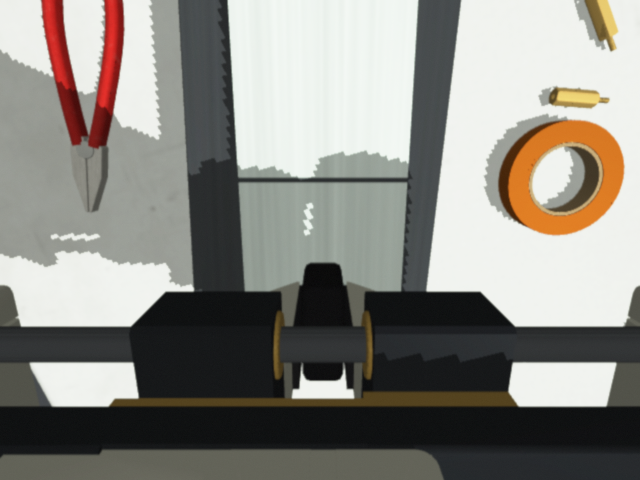

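View pics/s8.png

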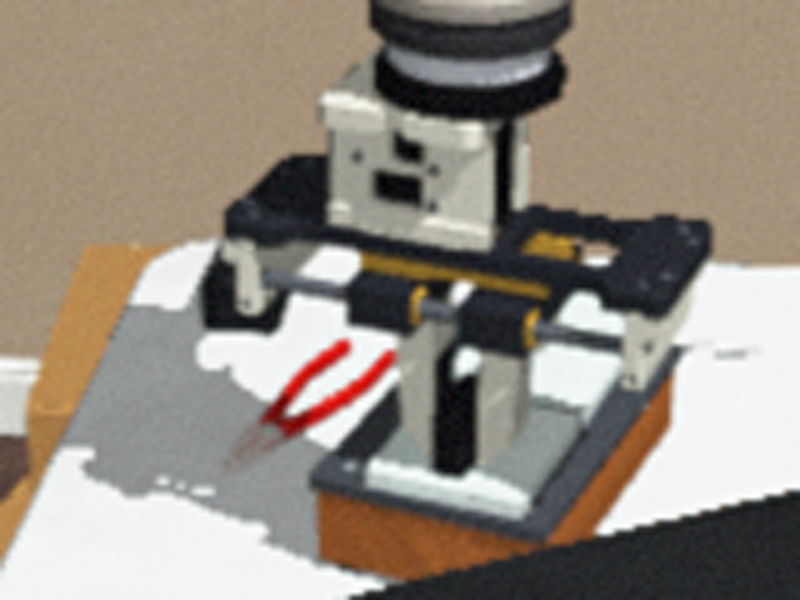

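Emit:
carry_out:
  xyz:
    - [0.1, 0, 0]
    - [0.15, -0.005, 0]
    - [0.18, -0.005, 0]
    - [0.18, -0.005, 0]
    - [0.18, -0.005, 0]
    - [0.18, -0.005, 0]
    - [0.18, -0.005, 0]
    - [0.13, -0.005, 0]
  dr:
    - [0, 0, 0.03]
    - [0, 0, 0.03]
    - [0, 0, 0.03]
    - [0, 0, 0.03]
    - [0, 0, 0.03]
    - [0, 0, 0.03]
    - [0, 0, 0.03]
    - [0, 0, 0.03]

```text
time: 17.8
tool_pos: [540.8, 199.3, 83.7]
tcp_rot: [3.141, 0.001, 1.262]
contact_force: [-2.0, -6.1, 7.2]
grip_width: 15.4
```

Emit:
carry_out:
  xyz:
    - [0.06, 0, 0]
    - [0, 0, 0]
    - [0, 0, 0]
  dr:
    - [0, 0, 0.03]
    - [0, 0, 0]
    - [0, 0, 0]

```text
time: 18.18
tool_pos: [541.9, 203.0, 83.7]
tcp_rot: [3.141, 0.0, 1.258]
contact_force: [-0.5, -1.9, 5.9]
grip_width: 15.5
```

Run:
```python
from plant import get_obs, capture
from h import *
import pickle
c=capture("wrist"); cv2.imwrite("pics/w9.png",c["image"]); pickle.dump(c,open("w9.pkl","wb"))
crop(c["image"],170,110,300,180,2.6,"pics/w9b.png")
c=capture("side"); crop(c["image"],220,120,200,150,4,"pics/s9.png");pickle.dump(c,open("s9.pkl","wb"))
o=get_obs(); print(o["time"],o["tool_pos"],o["tcp_rot"],o["contact_force"],o["moment"],o["grip_width"])
```

```text
18.275 [541.89 202.99  83.74] [3.14 0.   1.26] [-1.9  -1.62  5.52] [-0.37  0.36  0.  ] 15.809610461269664
```

View pics/w9.png

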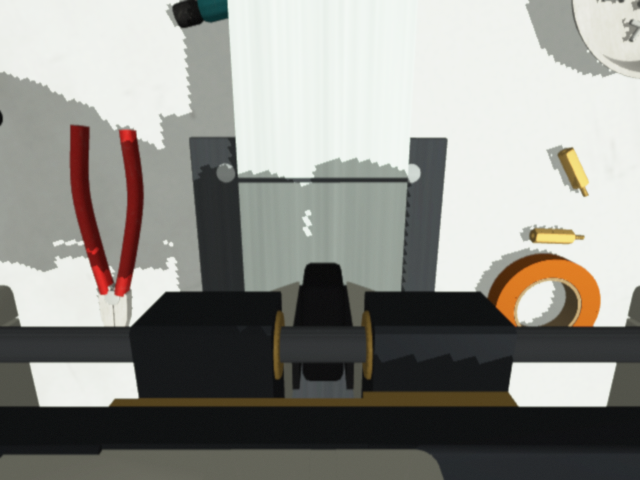

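View pics/w9b.png

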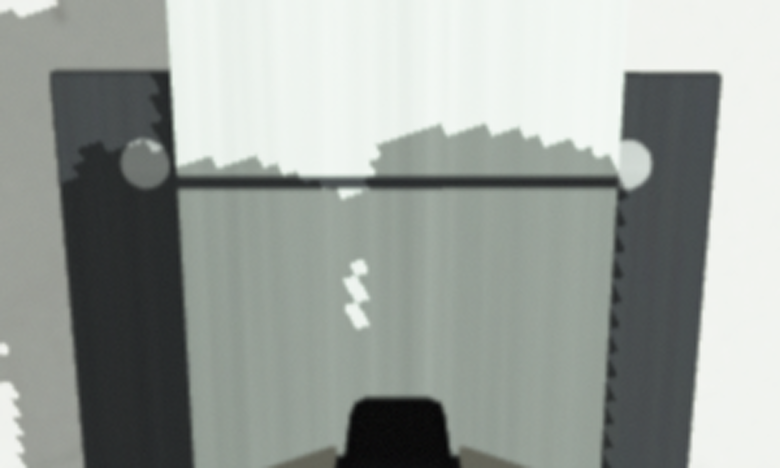

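View pics/s9.png

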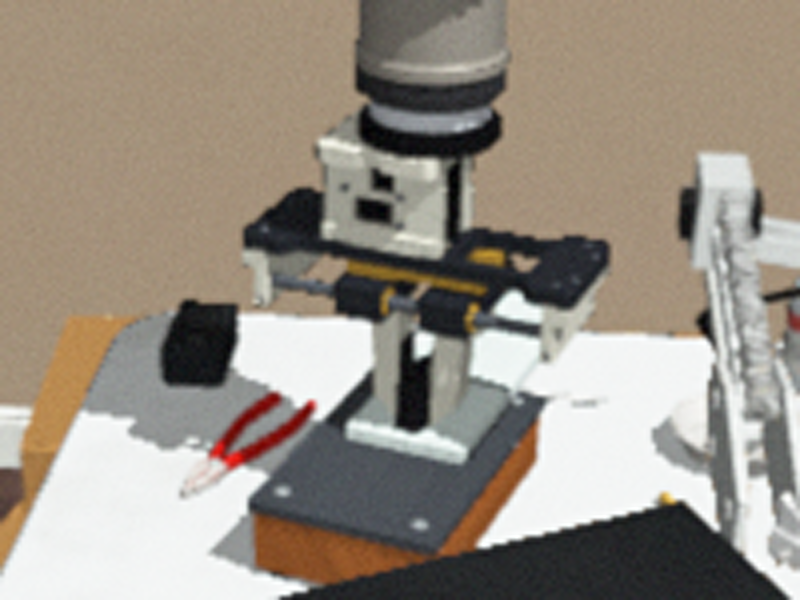

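```bash
cat > m.py <<'E'
from h import *; import pickle,sys
def meas(fn,E,L,x0,y0,s):
    c=pickle.load(open(fn,"rb"))
    b=lambda p,z: ray(c,x0+(p[0]+.5)/s-.5,y0+(p[1]+.5)/s-.5,z)[:2]
    ang=lambda p,q: np.degrees(np.arctan2(*(p-q)[::-1]))
    e=[b(p,50) for p in E]; l=[b(p,58) for p in L]
    a=ang(e[-1],e[0])+90; u=np.array([np.cos(np.radians(a)),np.sin(np.radians(a))]); v=np.array([u[1],-u[0]])
    print('edge',e[0],e[-1],np.linalg.norm(e[0]-e[-1]),a,'line',ang(l[-1],l[0])+90,np.linalg.norm(l[0]-l[-1]))
    em=(e[0]+e[-1])/2
    print('to go at line ends',[(em-q)@u for q in l],'lateral',[(q-em)@v for q in l])
E
python3 - <<'E'
from m import *
meas("w9.pkl",[(50,71),(721,73)],[(178,182),(616,182)],170,110,2.6)
E
```

```text
edge [509.66 289.23] [613.51 255.13] 109.30659944550402 71.82455256344963 line 71.98721599530668 70.00227567045262
to go at line ends [np.float64(16.979451280612704), np.float64(16.780714214831107)] lateral [np.float64(-33.09833001191618), np.float64(36.903663549844104)]
```

Emit:
carry_out:
  xyz:
    - [0.06, 0, 0]
    - [0.08, 0, 0]
    - [0.08, 0, 0]
    - [0.04, 0, 0]
    - [0.02, 0, 0]
    - [0, 0, 0]
    - [0, 0, 0]
    - [0, 0, 0]
  dr:
    - [0, 0, 0]
    - [0, 0, 0]
    - [0, 0, 0]
    - [0, 0, 0]
    - [0, 0, 0]
    - [0, 0, 0]
    - [0, 0, 0]
    - [0, 0, 0]

```text
time: 19.27
tool_pos: [547.0, 218.5, 83.7]
tcp_rot: [3.141, 0.001, 1.258]
contact_force: [-0.4, -4.6, 7.2]
grip_width: 16.1
```

Run:
```python
from plant import get_obs, capture
from h import *
import pickle
c=capture("wrist"); cv2.imwrite("pics/w10.png",c["image"]); pickle.dump(c,open("w10.pkl","wb"))
crop(c["image"],180,150,280,60,2.8,"pics/w10b.png")
crop(c["image"],180,160,80,40,10,"pics/w10l.png"); crop(c["image"],385,160,80,40,10,"pics/w10r.png")
c=capture("side"); crop(c["image"],220,120,200,150,4,"pics/s10.png")
o=get_obs(); print(o["time"],o["tool_pos"],o["tcp_rot"],o["contact_force"],o["moment"],o["grip_width"])
```

```text
19.375 [547.01 218.46  83.76] [3.14 0.   1.26] [-2.16 -3.87  6.35] [-0.74  0.34  0.  ] 16.084348770475493
```

View pics/w10l.png

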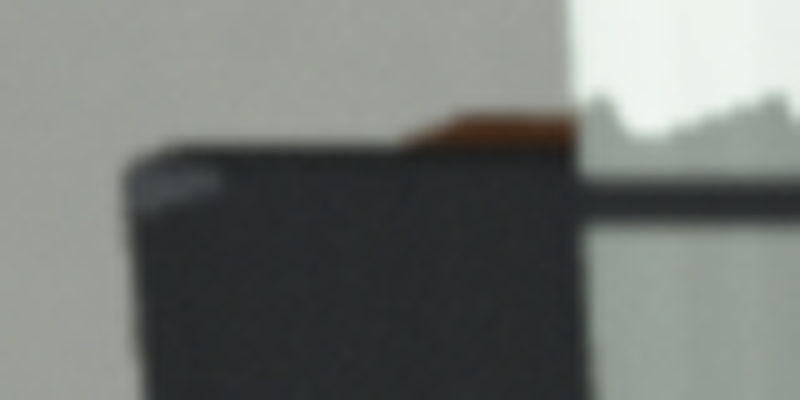

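View pics/w10r.png

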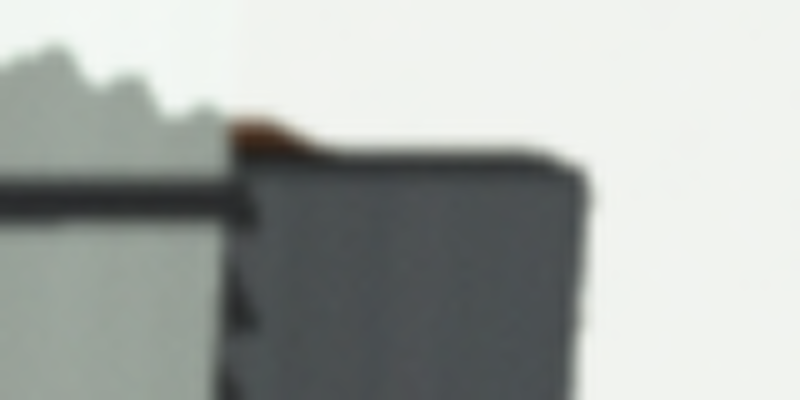

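View pics/s10.png

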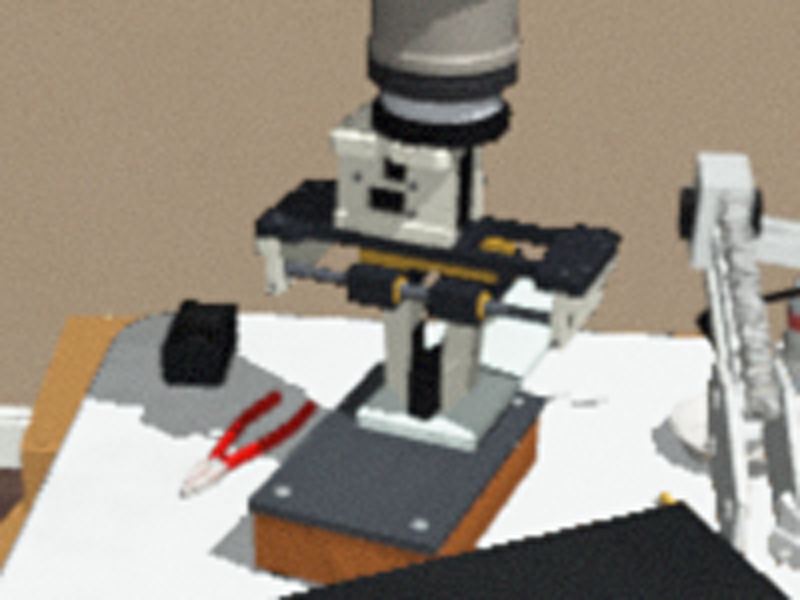

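Run:
```python
from m import *
meas("w10.pkl",[(197.5,174.3),(438.5,174.7)],[(238.3,179.8),(407.5,179.5)],0,0,1)
c=pickle.load(open("w10.pkl","rb")); print(c["pose"])
# column profile of edge and line
g=cv2.cvtColor(c["image"],cv2.COLOR_BGR2GRAY).astype(int)
for x in (205,215,428,432): print(x,g[168:184,x])
for x in (245,270,330,390,402): print(x,g[172:188,x])
```

```text
edge [512.09 289.07] [611.59 256.54] 104.68313078016385 71.89087955225231 line 72.08574926483209 70.29487756038644
to go at line ends [np.float64(1.414886284272287), np.float64(1.1758055650125119)] lateral [np.float64(-33.03896033484995), np.float64(37.255510654264114)]
[[  0.95   0.3    0.08 569.06]
 [ -0.31   0.91   0.26 288.8 ]
 [  0.    -0.27   0.96 220.27]
 [  0.     0.     0.     1.  ]]
205 [157 159 158 159 158 145  96  49  40  42  43  44  43  43  43  43]
215 [158 159 157 157 157 144  96  48  39  42  43  42  43  43  43  44]
428 [242 242 242 242 242 236 191 109  59  63  76  79  80  81  81  82]
432 [242 242 242 242 242 236 193 108  60  63  75  78  78  79  78  79]
245 [236 204 168 159 150 118  75  49  45  58  97 138 155 157 159 158]
270 [163 157 156 156 149 118  74  50  45  57  96 138 152 157 155 155]
330 [156 157 157 156 148 117  74  50  45  57  96 137 152 156 156 156]
390 [161 160 161 160 153 121  75  49  46  59 101 142 157 160 161 162]
402 [167 157 156 157 150 118  75  49  45  63 111 144 155 156 156 157]
```

Emit:
carry_out:
  xyz:
    - [0.012, 0, 0]
    - [0.012, 0, 0]
    - [0, 0, 0]
    - [0, 0, 0]
    - [0, 0, 0]
  dr:
    - [0, 0, 0.01]
    - [0, 0, 0.01]
    - [0, 0, 0]
    - [0, 0, 0]
    - [0, 0, 0]

```text
time: 20.0
tool_pos: [547.3, 219.6, 83.8]
tcp_rot: [3.141, 0.001, 1.255]
contact_force: [-2.2, -4.7, 7.3]
grip_width: 15.9
```

```bash
cat > k.py <<'E'
from plant import get_obs, capture
from m import *
c=capture("wrist"); pickle.dump(c,open("wk.pkl","wb"))
crop(c["image"],180,150,280,60,2.8,"pics/wk.png")
g=cv2.cvtColor(c["image"],cv2.COLOR_BGR2GRAY).astype(float)
def cross(x,y0,y1):
    p=g[y0:y1,x-3:x+4].mean(1); return p
def edge(x):
    p=cross(x,165,190); t=(p[:4].mean()+p.min())/2; i=np.argmax(p<t); return 165+i-1+(p[i-1]-t)/(p[i-1]-p[i])
def line(x):
    p=cross(x,170,190); k=p.argmin(); t=(p.min()+p[-2:].mean())/2
    i=k
    while p[i]<t:i-=1
    a=i+(p[i]-t)/(p[i]-p[i+1]); j=k
    while p[j]<t:j+=1
    b=j-(p[j]-t)/(p[j]-p[j-1]); return 170+(a+b)/2
E_=[(x,edge(x)) for x in (205,432)]; L=[(x,line(x)) for x in (246,400)]
print(E_,L); meas("wk.pkl",E_,L,0,0,1)
o=get_obs(); print(o["time"],o["tool_pos"],o["tcp_rot"],o["contact_force"],o["moment"],o["grip_width"])
E
python3 k.py
```

```text
[(205, np.float64(177.1018656716418)), (432, np.float64(177.1951410658307))] [(246, np.float64(179.74869665513265)), (400, np.float64(179.744660597838))]
edge [515.22 288.25] [609.06 257.4 ] 98.78001559775508 71.80357897602318 line 71.8283915744543 63.98103458347667
to go at line ends [np.float64(0.2078375403943874), np.float64(0.1801298159826124)] lateral [np.float64(-30.04404473606266), np.float64(33.93698384783904)]
20.05 [547.32 219.66  83.78] [3.14 0.   1.26] [-1.01 -4.69  7.1 ] [-0.88  0.41 -0.01] 15.906668571590489
```

View pics/wk.png

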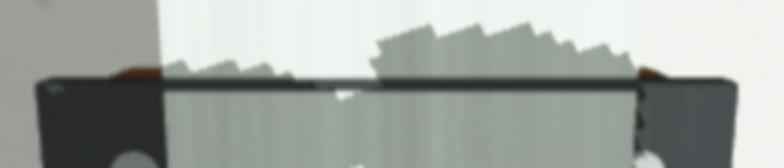

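Emit:
carry_out:
  xyz:
    - [0, 0, 0]
    - [0, 0, 0]
    - [0, 0, 0]
    - [0, 0, 0]
    - [0, 0, 0]
    - [0, 0, 0]
    - [0, 0, 0]
    - [0, 0, 0]
  dr:
    - [0, 0, 0]
    - [0, 0, 0]
    - [0, 0, 0]
    - [0, 0, 0]
    - [0, 0, 0]
    - [0, 0, 0]
    - [0, 0, 0]
    - [0, 0, 0]

```text
time: 21.05
tool_pos: [547.3, 219.7, 83.8]
tcp_rot: [3.141, 0.001, 1.255]
contact_force: [-1.6, -5.5, 7.9]
grip_width: 16.2
```

```bash
python3 k.py
python3 - <<'E'
from plant import get_obs, capture
from h import *
o=get_obs(); print(Ro.from_euler('xyz',o["tcp_rot"]).as_matrix()[:,2])
c=capture("side"); crop(c["image"],210,140,200,150,4,"pics/s11.png")
c=capture("top"); crop(c["image"],130,140,240,200,3.3,"pics/t11.png")
E
```

```text
[(205, np.float64(177.08998493975903)), (432, np.float64(177.1959564541213))] [(246, np.float64(179.75018231909894)), (400, np.float64(179.75198412698413))]
edge [515.22 288.25] [609.06 257.4 ] 98.77962992143105 71.80033729353164 line 71.82617009517148 63.98123775879852
to go at line ends [np.float64(0.21251564996595743), np.float64(0.18366859383472123)] lateral [np.float64(-30.044287664693844), np.float64(33.936943591005345)]
21.1 [547.34 219.65  83.76] [3.14 0.   1.25] [-1.84 -5.18  7.21] [-0.89  0.39  0.03] 15.532442709882915
[ 0. -0. -1.]
```

View pics/s11.png

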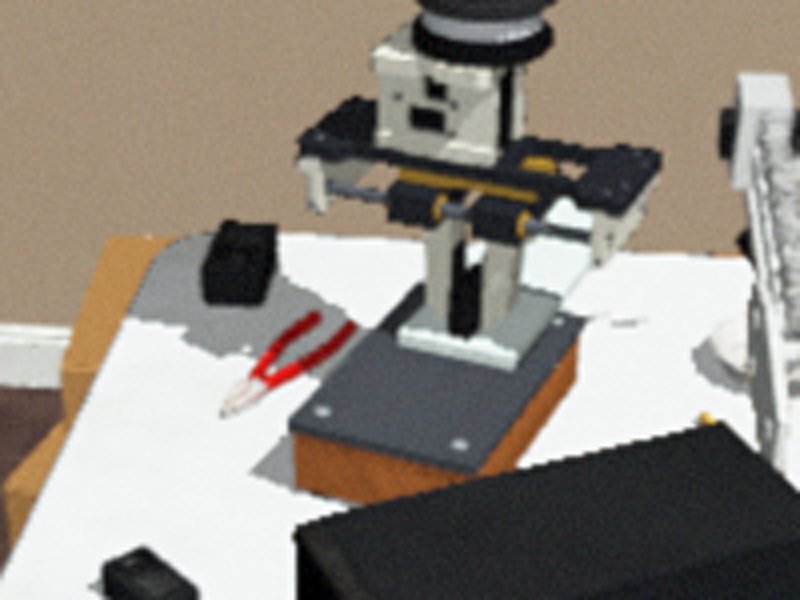

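View pics/t11.png

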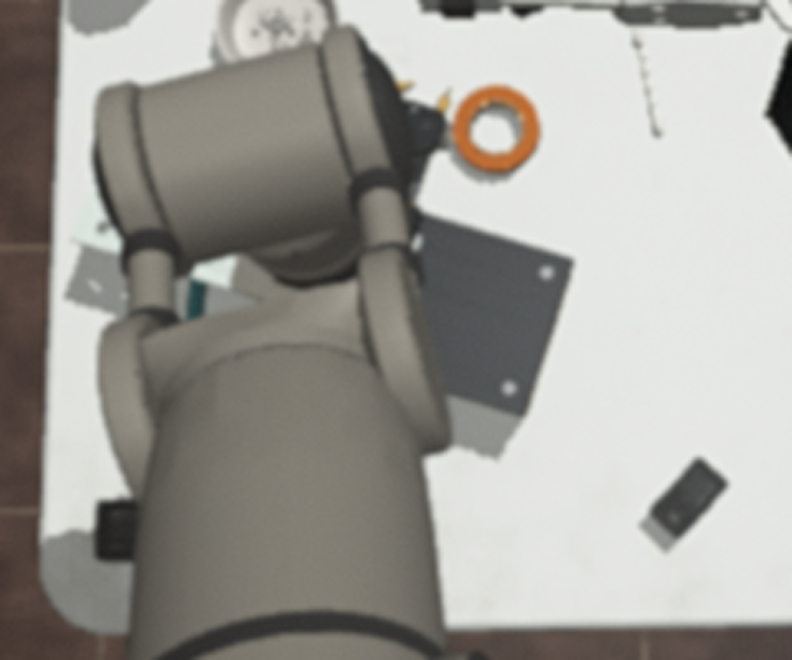

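The plate lies flat on the riser with the line on its end edge, still gripped and pressed down with about 7 N. The brick is flat on the bench and nothing else has moved. I'm handing in.

```bash
python3 -c "
from plant import close_job
print(close_job())"
```

```text
the job is handed in; nothing more can be done
None
```

The job is done and handed in at about 21 s, well under the 54 s limit. The brick is on the bench and the plate is out at its mark, still gripped.

- **Brick:** I took the larger black brick off the plate and set it flat on clear bench near (385, 366), left of the cutters. It touched down with about 3 N.
- **Plate:** I slid it drilled end first with a light downward press of 5–7 N, without lifting it. I finished still pinching its grip and pressing down with about 7 N.

**Last checks**
- **Line on edge:** the last wrist-camera measurement put the scribed line about 0.2 mm short of the riser's end edge.
- **Square and on the riser:** the plate is square to within about 0.05°. It sits about 2 mm off the riser's centre line, with its full width on the riser.
- **Level:** the tool axis was vertical, and the line did not shift in the wrist image after the grasp, so the plate was level and had not slipped.
- **Other things:** the tape and cutters looked unmoved. The screwdriver was only partly in view at the end; nothing touched it.

**Disagreements:** my earlier estimate from the riser's near end put the stop about 0.7 mm short of where I finished. An intermediate wrist measurement was also off by about 0.8 mm. I trusted the final close-up, where the line and edge meet in the image.

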